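Book in the round loaf

ROBOT

A 6-joint arm with a two-finger parallel gripper is mounted at the origin on the work surface. World frame = base frame: x ahead of the robot, y to its left, z up, the work surface at z = 0. Lengths are in mm, angles in rad, forces in N, time in s.
With the tool pointing down it reaches from about 275 to 750 mm from the base axis. Payload 10.2 kg.
Tool frame: the origin (TCP) lies between the finger pads; the fingertips stand 25 mm ahead of it and the grasp point (between the pads) lies 6 mm ahead of it; z points along the fingers, y is the line along which they close (so a half turn about z gives the same grasp; the last joint's range is limited). The gripper opens to 85 mm and grips with 20 to 120 N. Pads are 22 mm wide; open, the fingers measure 114 mm over their backs; the gripper's body (76 mm by 85 mm) begins 54 mm behind the grasp point. The pads swing forward as they close: fully open they stand 13 mm farther back than shut.
Start: joints at [-0.223, 0.313, 1.498, -0, 1.331, -0.223], TCP at [525.006, -0.014, 256.294] pointing down, gripper open.
Joint ranges: [-2.94, 2.94], [-0.97, 2.17], [0.19, 2.56], [-1.23, 4.37], [0.02, 3.11], [-2.88, 2.88]. Speed limits (rad/s): [2.39, 2.39, 3.01, 3.14, 3.14, 3.14].

INTERFACE

Orientations are given as a unit quaternion [w, x, y, z].
In Python, from rig import ctrl, eyes, finish_job gives the robot as it stands.
- The arm moves only by the tool step_arm, never from a script. Its argument "increments" is a list of rows, each an object of numbers: "dx", "dy", "dz": the shift along the tool's x, y, z in units of 25 mm (1.0 is 25 mm); "wx", "wy", "wz": the turn, a rotation vector about the tool's x, y, z in units of 6 degrees (1.0 is 6 degrees). A call has 1 to 5 rows; each row shifts and turns the commanded pose from where the row before left it, along the tool's axes as they then stand; what a row does not reach is not made up. A row lasts 1/10 s, in which the tool goes at most 50 mm and 8.59 degrees, less where a joint would pass 70% of its speed; a pose out of reach is approached as far as the arm can. A call is refused whole if a number of a shift passes 1 or a number of a turn 1, either way. A call with a gripper value outside its range is refused whole. "fingers" is the finger opening in mm, from 0 to 85.4, set as the call begins (left out, the last holds). The fingers move at their own pace and stop on an object; "squeeze" is the grip in N (left out, the last holds). Time passes only in rows, so rows that do not move let the fingers close. It gives the time, the measured TCP pose, the force, the opening and the grip force at its end, in the units of the state.
- ctrl.sense(): the state, without advancing time (a new reading comes with each control period).
- eyes.capture(name): name is "scene" or "side" or "wrist"; returns a dict with "frame" (420x560x3 uint8, blue, green, red), "fx", "fy", "cx", "cy" (pixels), "R" (3x3) and "t" (3): a world point X has camera coordinates R X + t; the wrist camera has in their place "tool_from_camera" (4x4, takes a point from camera to tool coordinates, whose origin is the TCP and whose axes are the flange's). Camera axes: x right, y down, z forward; pixel columns grow to the right and rows downward; lengths in mm; the calibration is good to about 2 mm. A picture is of the moment at which its call begins: read the wrist's pose just before it. There is no depth.
- finish_job(): hands the job in; it is judged then, once.
Trained networks look in the newest picture that a camera, given by its name, has taken for a name from the list of things; names that differ only in an ending like _2 or _b are one class to them, and where a whole thing is asked for, a point or a joint stands for the part that bears it (a point fixed in the world has none). Each returns a list of dicts, best first, with "p" (0 to 1); they miss things now and then, are a little off and sometimes report something else, mostly with a low value. They report only what shows in the picture. A call takes as long as a camera call. They do not tell look-alikes from the thing itself.
- eyes.cut_out(camera, label): "mask" (420x560 bool, what is visible of it).
- eyes.landmark_of(camera, label): "point" ([x, y, z] in mm, in the coordinates of the camera as it stood for that picture, good to about 4 mm: a listed point, or the origin of a listed thing).
The state is a dict: "time_s": time; "joints": joint angles; "dq": joint speeds; "tau": joint torques, N m; "eef_pos": TCP position; "ee_rot": TCP orientation; "force": force on the tool from outside, world axes, zero at the start; "wrist_torque": the same for the moment, N m; "grip_width": opening from 0.0 (shut) to 1.0 (fully open); "grip_force": force on a finger pad.
Only numpy, scipy, OpenCV 4.12 (cv2) and the standard library are available. Lean on these libraries where they do the work, as an engineer would, in place of code of your own. Each camera call takes 0.05 s, during which the arm holds its last target. There are 200 camera calls.

TASK

Book in the round loaf: push the code tag on its board fully home in its dock, flush with the rim, then take the scanner and aim it at that tag's code from roughly 10 cm away, holding it still on the middle of the code for two seconds. Lay the scanner back in its cradle as it was and let go; do not push in the tin loaf's tag, and leave the small bun and the ring cutter where they are.

Things in the scene. Friction and masses are not known exactly. Their poses are not given: they have to be found in the camera images.
- round_board: fixed wooden board 270 (x) x 150 (y) x 18 mm on the table, carrying the round loaf (140 mm across, top 94 mm above the table), centred at x = -57 mm; grey tag dock 64 (x) x 80 (y) mm centred at x = +85 mm, its rim 40 mm above the table. Origin: centre of the board's underside, z up
- tin_board: fixed wooden board 270 (x) x 150 (y) x 18 mm on the table, carrying a brick-shaped loaf in a dark baking tin (123 x 146 mm, top 101 mm above the table), centred at x = -57 mm; grey tag dock 64 (x) x 80 (y) mm centred at x = +85 mm, its rim 40 mm above the table. Origin: centre of the board's underside, z up
- round_tag (a joint): how far the batch tag of the round loaf's board is pushed down into its dock: 0 = 10 mm proud of the rim, 0.010 m = fully home, flush with the rim. Stiff (about 6 N) and stays where it is left. Both tags start proud
- tin_tag (a joint): the same for the tag of the tin loaf's board
- round_code (a point): centre of the top face of the round loaf's tag, a white block 44 (board x) x 60 (board y) mm with a black-bar code 28 x 39 mm in the middle of its top face; it moves down with the tag; axes as the board's
- tin_code (a point): the same point on the tin loaf's tag
- cradle: fixed scanner cradle on a steel foot 160 x 110 mm; grey seat 32 mm wide, x -70 to 50 mm, top 45 mm above the table. Four cheeks (x = -45 to -23 and 23 to 45 mm) stand 12 mm above the seat, 36 mm apart inside; the gap between them lengthwise is free for fingers. Tail stop face at x = -64 mm. Origin: centre underside, x to the scanner nose, z up
- scanner: handheld black code scanner, 0.21 kg: straight handle 120 (x) x 30 (y) x 34 (z) mm, at its +x end a head 56 mm wide, 51 mm high at most and reaching x = 100 mm, which looks forward and 50 degrees down. Origin: centre of the handle's underside, x towards the head, z up. It starts level in the cradle, its origin 45 mm above the cradle's
- window: the scanner's reading window, fixed on the scanner at (86.5, 0, 4.8) mm in its frame. Origin: centre of the window; its x axis is the reading beam (pitched 50 degrees below the scanner's x), y as the scanner's
- bun: loose bystander: small bread roll, 50 mm across, 32 high; origin at its underside
- cutter: loose bystander: steel ring cutter, 52 mm across, 32 high; origin at its underside
Things that resemble listed ones, but are neither listed nor needed, are in the scene too. What is shaped like the cradle but green or orange is not meant.

How it is judged:
By the outcome, as a careful person would: the job done as asked, in the order asked, and still so for the second after the job is handed in, with the robot touching nothing.
It also fails if it takes over 64 s, if anything falls off the work surface, if the arm or the gripper's body presses on something with over 40 N, if the wrist force passes 120 N, or if a joint passes its speed limit or range.

## Working session

There is one attempt and no reset: what is moved stays moved. The work goes in short steps, Python scripts to look and compute and a tool call to move; the robot and the scene stay as the last step left them, time stands still between calls to the robot, and variables do not carry over. Pictures are saved under pics/ and viewed, at most 10 in all, crops included, and the job is handed in when it is done.

Besides the shell and the picture viewer there is one more tool, called after "Request:" as name([rows], argument=value, ...), one row to a line, values as JSON. step_arm: Moves the arm, as the interface text tells. Its arguments: {"type":"object","properties":{"increments":{"type":"array"},"fingers":{"type":"number"},"squeeze":{"type":"number"}},"required":["increments"]}

```bash
mkdir -p pics
cat > h.py <<'E'
import numpy as np, cv2
from rig import ctrl, eyes, finish_job
from scipy.spatial.transform import Rotation as Ro
def world(c,p):
    return c["R"].T@(np.array(p)-c["t"])
def proj(c,X):
    q=c["R"]@np.array(X)+c["t"]; return c["fx"]*q[0]/q[2]+c["cx"], c["fy"]*q[1]/q[2]+c["cy"]
def ray(c,u,v,z):
    o=-c["R"].T@c["t"]; d=c["R"].T@np.array([(u-c["cx"])/c["fx"],(v-c["cy"])/c["fy"],1]); return o+d*(z-o[2])/d[2]
E
python3 - <<'E'
from h import *
s=ctrl.sense(); print(s["eef_pos"],s["ee_rot"],s["grip_width"])
ims=[]
for n in("scene","side"):
    c=eyes.capture(n); cv2.imwrite(f"pics/{n}0.png",c["frame"])
    print(n,"cam at",(-c["R"].T@c["t"]).round())
    for l in("round_board","tin_board","round_code","tin_code","cradle","scanner","window","bun","cutter"):
        for r in eyes.landmark_of(n,l):
            w=world(c,r["point"]); print(l,round(r["p"],2),w.round(),np.round(proj(c,w)))
E
```

```text
[5.24776715e+02 5.17937064e-02 2.55722953e+02] [-5.58138343e-04  7.07109219e-01  7.07104044e-01 -3.35640060e-04] 1.000817288691522
scene cam at [1160.  438. 1078.]
round_board 0.9 [489. 340.   0.] [380. 303.]
tin_board 0.73 [ 486. -300.    3.] [157. 204.]
round_code 0.77 [574. 353.  55.] [375. 323.]
tin_code 0.81 [ 569. -305.   44.] [133. 215.]
cradle 0.93 [508.  -2.   3.] [248. 252.]
cradle 0.82 [223. 371.   2.] [429. 229.]
cradle 0.59 [ 193. -283.    1.] [221. 142.]
scanner 0.67 [506.   4.  44.] [250. 243.]
bun 0.56 [553. 152.   5.] [295. 290.]
bun 0.38 [ 486. -301.   -0.] [157. 205.]
cutter 0.78 [ 500. -165.   -1.] [196. 227.]
side cam at [131. 917. 906.]
round_board 0.75 [489. 336.   0.] [201. 324.]
tin_board 0.58 [ 492. -298.    3.] [284. 149.]
round_code 0.97 [574. 348.  48.] [157. 306.]
tin_code 0.51 [ 570. -308.   48.] [259. 130.]
cradle 0.79 [226. 373.   3.] [322. 369.]
cradle 0.74 [ 194. -284.    2.] [386. 168.]
cradle 0.69 [510.  -1.  -2.] [245. 216.]
scanner 0.8 [510.   1.  46.] [243. 202.]
bun 0.88 [560. 152.   5.] [203. 253.]
cutter 0.61 [ 501. -163.    3.] [267. 176.]
```

View pics/scene0.png

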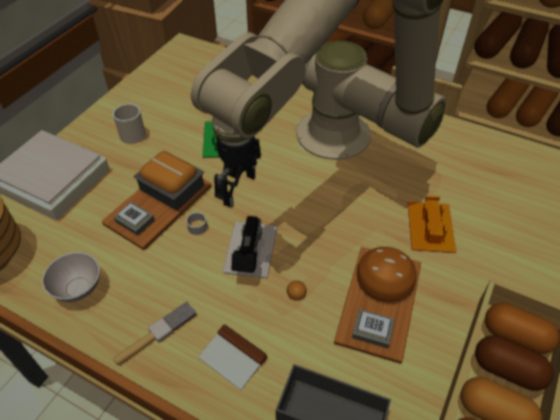

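View pics/side0.png

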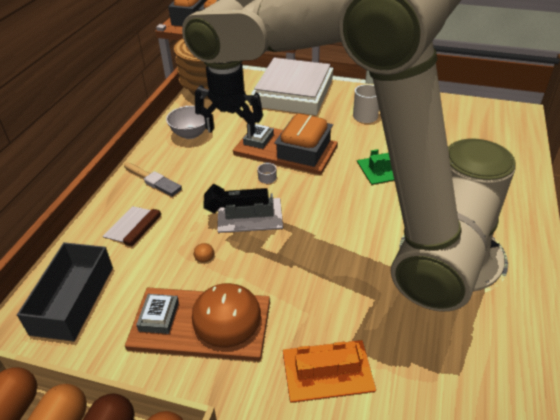

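The scene shows three cradle-shaped things: green at about (215,140), orange at (430,228), and grey with the scanner at (248,250). The grey one is meant. The round loaf is at (385,275) with its tag at (374,325); the tin loaf's tag is at (133,215). The wrist camera should confirm this up close.

```bash
cat >> h.py <<'E'
def wcap(name=None):
    s=ctrl.sense(); c=eyes.capture("wrist"); T=np.array(c["tool_from_camera"])
    q=s["ee_rot"]; Rt=Ro.from_quat([q[1],q[2],q[3],q[0]]).as_matrix()
    Rwc=Rt@T[:3,:3]; o=Rt@T[:3,3]+s["eef_pos"]
    c["R"]=Rwc.T; c["t"]=-Rwc.T@o
    if name: cv2.imwrite(f"pics/{name}.png",c["frame"])
    return c,s
def lm(c,n,labels,k=1):
    for l in labels:
        for r in eyes.landmark_of(n,l)[:k]:
            w=world(c,r["point"]); print(l,round(r["p"],2),w.round(1),np.round(proj(c,w)))
E
python3 - <<'E'
from h import *
c,s=wcap("w0"); print(np.array(c["tool_from_camera"]).round(2))
lm(c,"wrist",("cradle","scanner","window","bun"))
E
```

```text
[[  -0.     -0.95   -0.3    76.7 ]
 [   1.     -0.      0.      1.94]
 [  -0.     -0.3     0.95 -117.8 ]
 [   0.      0.      0.      1.  ]]
cradle 0.63 [5.087e+02 2.400e+00 3.000e-01] [258. 177.]
scanner 0.88 [512.   -3.6  46.9] [259. 191.]
window 0.41 [560.9 157.4   2.4] [303.  37.]
bun 0.64 [556.2 157.    2.2] [299.  38.]
```

View pics/w0.png

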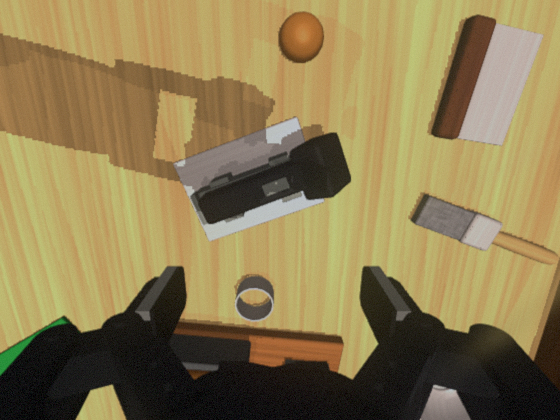

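The wrist view shows the scanner in the grey cradle, handle from about (200,205) to the head at (330,165), nose to the right at a yaw of about +18°. The bun is at (301,37) and the cutter at (255,298).

Run:
```python
from h import *
c,s=wcap()
for z in(3,8):
    P=[ray(c,u,v,z)[:2] for u,v in((297,117),(174,163),(210,240))]
    a=P[0]-P[1]; b=P[1]-P[2]; print(z,np.linalg.norm(a),np.linalg.norm(b),np.degrees(np.arctan2(a[1],a[0])),np.degrees(np.arctan2(-b[0],b[1])),(P[0]+P[2])/2)
r=eyes.cut_out("wrist","scanner")[0]; m=r["mask"].astype(np.uint8)
ys,xs=np.nonzero(m); print(r["p"],xs.min(),xs.max(),ys.min(),ys.max())
W=np.array([ray(c,u,v,79)[:2] for u,v in zip(xs,ys)]); 
print(cv2.fitLine(W.astype(np.float32),cv2.DIST_HUBER,0,.01,.01).ravel(),cv2.minAreaRect(W.astype(np.float32)))
k=xs<290; print(np.degrees(np.arctan2(*cv2.fitLine(W[k].astype(np.float32),cv2.DIST_L2,0,.01,.01).ravel()[[1,0]])))
for n in("scene","side"):
    d=eyes.capture(n); lm(d,n,("round_board","round_code"))
```

```text
3 159.0773981224491 109.06947311982603 19.792532721241454 20.219778027553495 [500.03521502  -3.88554121]
8 156.93411291610212 107.59995582220316 19.792532721241457 20.219778027553488 [500.39778005  -2.79999801]
0.71 198 350 132 223
[9.3259305e-01 3.6092961e-01 5.2984131e+02 1.2199174e+01] ((526.242919921875, 8.130447387695312), (153.26663208007812, 61.75187301635742), 21.01921844482422)
23.256443
round_board 0.63 [490.5 334.6  -1.1] [377. 303.]
round_code 0.61 [574.6 351.2  51.2] [373. 324.]
round_board 0.97 [489.  336.7   1.1] [201. 324.]
round_code 0.79 [573.9 349.7  48.1] [157. 306.]
```

Request:
step_arm([
  {"dx": 1,"dy": 0.16,"dz": 0.1},
  {"dx": 1,"dy": 0.16,"dz": 0.1},
  {"dx": 1,"dy": 0.16,"dz": 0.1},
  {"dx": 1,"dy": 0.16,"dz": 0.1},
  {"dx": 1,"dy": 0.16,"dz": 0.1},
], fingers=0)

```text
invalid input at $.increments[0]: expected keys dx, dy, dz, wx, wy, wz
```

Request:
step_arm([
  {"dx": 1,"dy": 0.16,"dz": 0.1},
  {"dx": 1,"dy": 0.16,"dz": 0.1},
  {"dx": 1,"dy": 0.16,"dz": 0.1},
  {"dx": 1,"dy": 0.16,"dz": 0.1},
  {"dx": 1,"dy": 0.16,"dz": 0.1},
])

```text
invalid input at $.increments[0]: expected keys dx, dy, dz, wx, wy, wz
```

Request:
step_arm([
  {"dx": 1,"dy": 0.2,"dz": 0.2},
  {"dx": 1,"dy": 0.2,"dz": 0.2},
  {"dx": 0},
  {"dx": 0},
])

```text
invalid input at $.increments[0]: expected keys dx, dy, dz, wx, wy, wz
```

Run:
```python
from h import *
c,s=wcap("w1"); print(s["time_s"],s["eef_pos"],s["joints"].round(2) if hasattr(s["joints"],"round") else s["joints"])
lm(c,"wrist",("round_board","round_code"))
```

```text
1.65 [ 5.25011925e+02 -1.71755956e-02  2.56317858e+02] [-0.22  0.31  1.5   0.    1.33 -0.22]
```

View pics/w1.png

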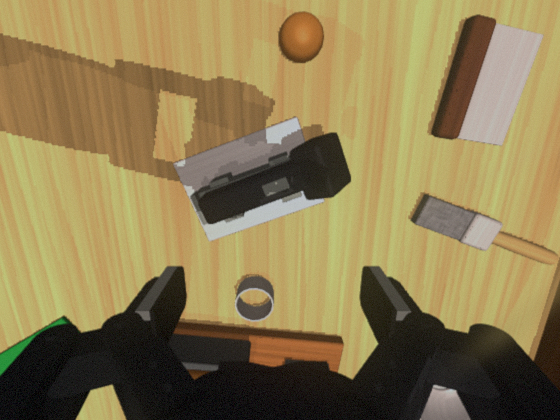

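All six keys are required, so nothing moved and the picture is unchanged. I'll resend the moves with all the keys.

Request:
step_arm([
  {"dx": 1,"dy": 0.16,"dz": 0.1,"wx": 0,"wy": 0,"wz": 0},
  {"dx": 1,"dy": 0.16,"dz": 0.1,"wx": 0,"wy": 0,"wz": 0},
  {"dx": 1,"dy": 0.16,"dz": 0.1,"wx": 0,"wy": 0,"wz": 0},
  {"dx": 1,"dy": 0.16,"dz": 0.1,"wx": 0,"wy": 0,"wz": 0},
  {"dx": 1,"dy": 0.16,"dz": 0.1,"wx": 0,"wy": 0,"wz": 0},
], fingers=0)

```text
time_s: 2.3
eef_pos: [545.1, 126.0, 243.7]
ee_rot: [0.0, 0.707, 0.707, 0.0]
force: [0.2, -0.1, 0.5]
grip_width: 0.146
grip_force: 0.0
```

Request:
step_arm([
  {"dx": 1,"dy": 0.16,"dz": 0.1,"wx": 0,"wy": 0,"wz": 0},
  {"dx": 1,"dy": 0.16,"dz": 0.1,"wx": 0,"wy": 0,"wz": 0},
  {"dx": 1,"dy": 0.16,"dz": 0.1,"wx": 0,"wy": 0,"wz": 0},
  {"dx": 1,"dy": 0.16,"dz": 0.1,"wx": 0,"wy": 0,"wz": 0},
  {"dx": 1,"dy": 0.16,"dz": 0.1,"wx": 0,"wy": 0,"wz": 0},
])

```text
time_s: 2.8
eef_pos: [565.1, 251.1, 231.1]
ee_rot: [-0.0, 0.707, 0.707, -0.0]
force: [-0.2, -0.3, -0.3]
grip_width: -0.004
grip_force: 0.0
```

Request:
step_arm([
  {"dx": 1,"dy": 0.2,"dz": 0.2,"wx": 0,"wy": 0,"wz": 0},
  {"dx": 1,"dy": 0.2,"dz": 0.2,"wx": 0,"wy": 0,"wz": 0},
  {"dx": 0,"dy": 0,"dz": 0,"wx": 0,"wy": 0,"wz": 0},
  {"dx": 0,"dy": 0,"dz": 0,"wx": 0,"wy": 0,"wz": 0},
])

```text
time_s: 3.2
eef_pos: [574.9, 300.0, 221.0]
ee_rot: [-0.0, 0.707, 0.707, -0.0]
force: [-0.5, -1.0, 0.2]
grip_width: -0.005
grip_force: 0.0
```

Run:
```python
from h import *
c,s=wcap("w2"); print(s["time_s"],s["eef_pos"],np.round(s["joints"],2))
lm(c,"wrist",("round_board","round_code"))
```

```text
3.2 [574.88539766 300.01123535 220.95594283] [ 0.3   0.62  1.13 -0.    1.39  0.3 ]
round_board 0.58 [4.902e+02 3.350e+02 4.000e-01] [194. 154.]
round_code 0.68 [572.6 355.8  52.6] [268. 138.]
```

View pics/w2.png

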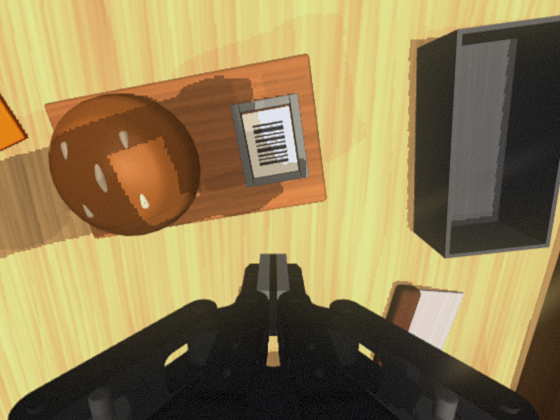

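The wrist view shows the round loaf at (125,165), its dock at (270,140) and the code centre near (271,143). The board corners are at (308,55), (47,104) and (326,200).

Run:
```python
from h import *
c,s=wcap()
A,B,C=[ray(c,u,v,18)[:2] for u,v in((308,55),(47,104),(326,200))]
a=A-B;b=A-C;print(np.linalg.norm(a),np.linalg.norm(b),np.degrees(np.arctan2(a[1],a[0])),np.degrees(np.arctan2(-b[0],b[1])))
th=np.arctan2(-b[0],b[1])*.3+.7*np.arctan2(a[1],a[0]); o=(B+C)/2; print("board",o,"code",o+85*np.array([np.cos(th),np.sin(th)]))
g=c["frame"]; w=((g.min(2)>140)).astype(np.uint8); w[:, :225]=0;w[:,310:]=0;w[:85]=0;w[200:]=0
ys,xs=np.nonzero(w);print(len(xs))
r=cv2.minAreaRect(np.c_[xs,ys].astype(np.float32));print(r)
P=[ray(c,u,v,50)[:2] for u,v in cv2.boxPoints(r)];print(np.round(P,1),np.mean(P,0))
print(ray(c,271,143,50))
```

```text
264.0199988327742 146.59126940947743 9.607308772586 9.754214244861974
board [493.94378202 336.24819496] code [577.74069963 350.49868966]
2567
((273.601806640625, 134.96054077148438), (74.0622329711914, 56.799598693847656), 80.13418579101562)
[[547.5 385.8]
 [597.9 393.9]
 [611.5 328.4]
 [557.5 319. ]] [578.57418597 356.74902635]
[576.03741181 350.61520048  50.        ]
```

Request:
step_arm([
  {"dx": 0.7,"dy": 0,"dz": 0.9,"wx": 0,"wy": 0,"wz": 0},
  {"dx": 0.7,"dy": 0,"dz": 0.9,"wx": 0,"wy": 0,"wz": 0},
  {"dx": 0.64,"dy": 0.02,"dz": 1,"wx": 0,"wy": 0,"wz": 0},
  {"dx": 0,"dy": 0,"dz": 1,"wx": 0,"wy": 0,"wz": 0},
  {"dx": 0,"dy": 0,"dz": 1,"wx": 0,"wy": 0,"wz": 0},
])

```text
time_s: 3.9
eef_pos: [575.5, 350.8, 100.6]
ee_rot: [0.0, 0.707, 0.707, 0.0]
force: [1.1, -0.2, -1.0]
grip_width: -0.001
grip_force: 0.0
```

Request:
step_arm([
  {"dx": 0,"dy": 0,"dz": 0.4,"wx": 0,"wy": 0,"wz": 0},
  {"dx": 0,"dy": 0,"dz": 0.4,"wx": 0,"wy": 0,"wz": 0},
  {"dx": 0,"dy": 0,"dz": 0.2,"wx": 0,"wy": 0,"wz": 0},
  {"dx": 0,"dy": 0,"dz": 0.2,"wx": 0,"wy": 0,"wz": 0},
  {"dx": 0,"dy": 0,"dz": 0,"wx": 0,"wy": 0,"wz": 0},
])

```text
time_s: 4.4
eef_pos: [575.8, 351.0, 71.8]
ee_rot: [0.0, 0.707, 0.707, 0.0]
force: [0.1, 0.3, -0.4]
grip_width: 0.001
grip_force: 0.0
```

Request:
step_arm([
  {"dx": 0,"dy": 0,"dz": 0.08,"wx": 0,"wy": 0,"wz": 0},
  {"dx": 0,"dy": 0,"dz": 0.08,"wx": 0,"wy": 0,"wz": 0},
  {"dx": 0,"dy": 0,"dz": 0.08,"wx": 0,"wy": 0,"wz": 0},
  {"dx": 0,"dy": 0,"dz": 0,"wx": 0,"wy": 0,"wz": 0},
])

```text
time_s: 4.8
eef_pos: [575.9, 351.1, 66.2]
ee_rot: [0.0, 0.707, 0.707, 0.001]
force: [0.1, -0.4, 3.5]
grip_width: 0.001
grip_force: 1.9
```

Request:
step_arm([
  {"dx": 0,"dy": 0,"dz": 0.06,"wx": 0,"wy": 0,"wz": 0},
  {"dx": 0,"dy": 0,"dz": 0.06,"wx": 0,"wy": 0,"wz": 0},
  {"dx": 0,"dy": 0,"dz": 0,"wx": 0,"wy": 0,"wz": 0},
])

```text
time_s: 5.1
eef_pos: [576.0, 351.1, 64.9]
ee_rot: [0.001, 0.707, 0.707, 0.001]
force: [-6.1, -4.0, 16.0]
grip_width: 0.0
grip_force: 8.3
```

Request:
step_arm([
  {"dx": 0,"dy": 0,"dz": 0.05,"wx": 0,"wy": 0,"wz": 0},
  {"dx": 0,"dy": 0,"dz": 0,"wx": 0,"wy": 0,"wz": 0},
])

```text
time_s: 5.3
eef_pos: [576.0, 351.1, 64.8]
ee_rot: [0.001, 0.707, 0.707, 0.001]
force: [-8.5, -5.6, 24.4]
grip_width: -0.003
grip_force: 12.1
```

It has hit the hard stop: z stays while the force rises. Now I'll retreat and look.

Request:
step_arm([
  {"dx": 0,"dy": 0,"dz": -0.5,"wx": 0,"wy": 0,"wz": 0},
  {"dx": 0,"dy": 0,"dz": -1,"wx": 0,"wy": 0,"wz": 0},
  {"dx": 0,"dy": 0,"dz": -1,"wx": 0,"wy": 0,"wz": 0},
  {"dx": -0.5,"dy": 0,"dz": -1,"wx": 0,"wy": 0,"wz": 0},
  {"dx": -0.5,"dy": 0,"dz": -1,"wx": 0,"wy": 0,"wz": 0},
])

```text
time_s: 5.8
eef_pos: [575.3, 325.9, 174.6]
ee_rot: [-0.0, 0.707, 0.707, 0.0]
force: [0.4, -1.1, 0.9]
grip_width: 0.007
grip_force: 0.0
```

Request:
step_arm([
  {"dx": -0.8,"dy": 0,"dz": -1,"wx": 0,"wy": 0,"wz": 0},
  {"dx": -0.8,"dy": 0,"dz": -0.5,"wx": 0,"wy": 0,"wz": 0},
  {"dx": 0,"dy": 0,"dz": 0,"wx": 0,"wy": 0,"wz": 0},
])

```text
time_s: 6.1
eef_pos: [576.5, 284.4, 213.5]
ee_rot: [0.001, 0.708, 0.706, 0.002]
force: [-0.3, 0.4, 0.3]
grip_width: 0.004
grip_force: 0.0
```

Run:
```python
from h import *
c,s=wcap(); cv2.imwrite("pics/w3.png",cv2.resize(c["frame"][60:240,180:380],None,fx=3,fy=3)); print(s["time_s"],s["eef_pos"])
lm(c,"wrist",("round_board","round_code"))
for z in (40,50): print(proj(c,(575.8,351,z)))
for n in("scene","side"):
    d=eyes.capture(n); lm(d,n,("round_code","cradle"))
```

```text
6.1 [576.45375031 284.40620677 213.50742331]
round_code 0.96 [575.4 350.5  42.7] [268. 127.]
(np.float64(268.5892247814308), np.float64(126.36253640174077))
(np.float64(268.50374524546345), np.float64(126.75982113298328))
round_code 0.91 [569.8 350.   42.5] [373. 324.]
cradle 0.82 [ 192.3 -282.8   -0.6] [221. 142.]
round_code 0.86 [572.7 348.4  38.5] [158. 309.]
cradle 0.91 [506.8  -2.5   1.2] [246. 215.]
```

View pics/w3.png

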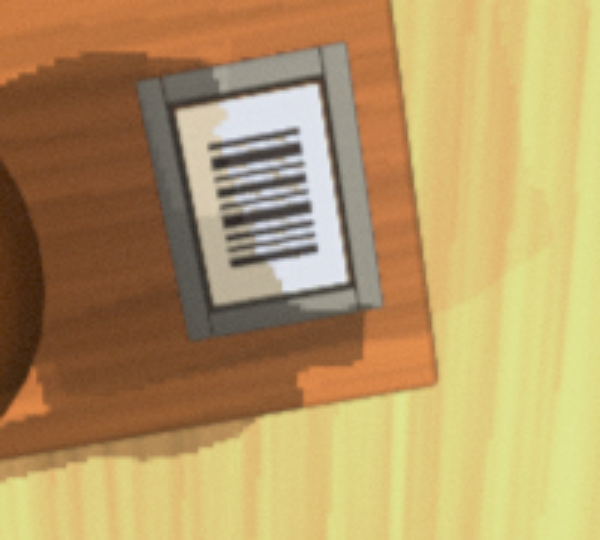

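The tag sits flush in its dock, with the code centre near crop pixel (264,197). Next is the scanner.

Request:
step_arm([
  {"dx": -0.96,"dy": -0.24,"dz": 0,"wx": 0,"wy": 0,"wz": 0},
  {"dx": -0.96,"dy": -0.24,"dz": 0,"wx": 0,"wy": 0,"wz": 0},
  {"dx": -0.96,"dy": -0.24,"dz": 0,"wx": 0,"wy": 0,"wz": 0},
  {"dx": -0.96,"dy": -0.24,"dz": 0,"wx": 0,"wy": 0,"wz": 0},
  {"dx": -0.96,"dy": -0.24,"dz": 0,"wx": 0,"wy": 0,"wz": 0},
], fingers=70)

```text
time_s: 7.05
eef_pos: [545.2, 165.2, 210.9]
ee_rot: [-0.0, 0.707, 0.707, -0.0]
force: [-0.2, -0.3, -0.2]
grip_width: 0.816
grip_force: 0.0
```

Request:
step_arm([
  {"dx": -0.96,"dy": -0.24,"dz": 0,"wx": 0,"wy": 0,"wz": 0},
  {"dx": -0.96,"dy": -0.24,"dz": 0,"wx": 0,"wy": 0,"wz": 0},
  {"dx": -0.96,"dy": -0.24,"dz": 0,"wx": 0,"wy": 0,"wz": 0},
  {"dx": -0.96,"dy": -0.24,"dz": 0,"wx": 0,"wy": 0,"wz": 0},
  {"dx": -0.96,"dy": -0.24,"dz": 0,"wx": 0,"wy": 0,"wz": 0},
])

```text
time_s: 7.55
eef_pos: [515.2, 45.3, 211.0]
ee_rot: [0.0, 0.707, 0.707, 0.0]
force: [0.4, 0.1, 0.8]
grip_width: 0.823
grip_force: 0.0
```

Request:
step_arm([
  {"dx": -0.96,"dy": -0.24,"dz": 0,"wx": 0,"wy": 0,"wz": 0},
  {"dx": -0.96,"dy": -0.24,"dz": 0,"wx": 0,"wy": 0,"wz": 1},
  {"dx": 0,"dy": 0,"dz": 0,"wx": 0,"wy": 0,"wz": 1},
  {"dx": 0,"dy": 0,"dz": 0,"wx": 0,"wy": 0,"wz": 1},
  {"dx": 0,"dy": 0,"dz": 0,"wx": 0,"wy": 0,"wz": 1},
])

```text
time_s: 8.05
eef_pos: [503.5, -2.1, 211.0]
ee_rot: [-0.0, 0.84, 0.543, 0.0]
force: [-0.5, 0.1, -0.2]
grip_width: 0.82
grip_force: 0.0
```

Request:
step_arm([
  {"dx": 0,"dy": 0,"dz": 0,"wx": 0,"wy": 0,"wz": 1},
  {"dx": 0,"dy": 0,"dz": 0,"wx": 0,"wy": 0,"wz": 1},
  {"dx": 0,"dy": 0,"dz": 0,"wx": 0,"wy": 0,"wz": 1},
  {"dx": 0,"dy": 0,"dz": 0,"wx": 0,"wy": 0,"wz": 1},
  {"dx": 0,"dy": 0,"dz": 0,"wx": 0,"wy": 0,"wz": 1},
])

```text
time_s: 8.55
eef_pos: [503.6, -1.9, 211.0]
ee_rot: [-0.0, 0.952, 0.307, -0.0]
force: [0.3, -1.2, -0.5]
grip_width: 0.816
grip_force: 0.0
```

Request:
step_arm([
  {"dx": 0,"dy": 0,"dz": 0,"wx": 0,"wy": 0,"wz": 1},
  {"dx": 0,"dy": 0,"dz": 0,"wx": 0,"wy": 0,"wz": 1},
  {"dx": 0,"dy": 0,"dz": 0,"wx": 0,"wy": 0,"wz": 0.67},
  {"dx": 0,"dy": 0,"dz": 0,"wx": 0,"wy": 0,"wz": 0},
  {"dx": 0,"dy": 0,"dz": 0,"wx": 0,"wy": 0,"wz": 0},
])

```text
time_s: 9.05
eef_pos: [503.5, -1.9, 211.0]
ee_rot: [-0.0, 0.985, 0.175, -0.0]
force: [0.8, -1.3, -0.6]
grip_width: 0.816
grip_force: 0.0
```

Run:
```python
from h import *
c,s=wcap("w4"); q=s["ee_rot"];M=Ro.from_quat([q[1],q[2],q[3],q[0]]).as_matrix(); print(s["time_s"],s["eef_pos"],M.round(3),np.degrees(np.arctan2(M[1,0],M[0,0])),np.round(s["joints"],2))
lm(c,"wrist",("cradle","scanner","window"))
```

```text
9.05 [503.52571454  -1.92762524 211.00331188] [[ 0.939  0.344 -0.   ]
 [ 0.344 -0.939  0.   ]
 [-0.    -0.    -1.   ]] 20.10002644780513 [-0.24  0.31  1.63 -0.    1.21  0.98]
scanner 0.96 [512.1  -1.3  46.3] [273. 192.]
```

View pics/w4.png

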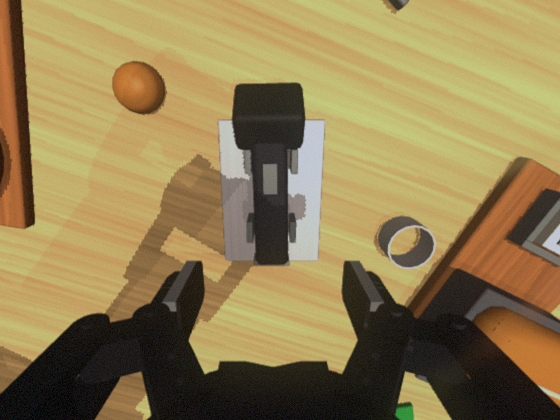

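The scanner is aligned upright: handle axis at about u=270, head at (270,115), cheeks at v≈162 and v≈228, and foot corners at (219,121), (325,121), (228,262) and (320,262). Other things visible are the bun at (138,87) and the cutter at (407,243).

Run:
```python
from h import *
c,s=wcap(); q=s["ee_rot"];M=Ro.from_quat([q[1],q[2],q[3],q[0]]).as_matrix()
def show(n,u,v,z):
    w=ray(c,u,v,z); print(n,z,w[:2].round(1),"tool",(M.T@(w-s["eef_pos"]))[:2].round(1))
for p in((219,121),(325,121),(228,262),(319.5,262)): show("foot",*p,6)
for p in((248,162),(293.5,162),(251,228),(292,228)): show("cheek",*p,57)
show("handle end mid",271.5,238,79); show("headtop front mid",268.5,85,90); show("head left",234,85,90); show("head r",303,85,90)
r=eyes.cut_out("wrist","scanner")[0]["mask"]
for v in range(160,240,10):
    x=np.nonzero(r[v])[0]; print(v,x.min(),x.max()) if len(x) else 0
ys=np.nonzero(r.any(1))[0];print(ys.min(),ys.max())
g=cv2.cvtColor(c["frame"],cv2.COLOR_BGR2GRAY)
for v in(200,210):print(v,list(g[v,240:304:2]))
```

```text
foot 6 [554.3  73.4] tool [ 73.5 -53.4]
foot 6 [591.5 -28.7] tool [73.5 55.2]
foot 6 [404.4  16.6] tool [-86.7 -51.4]
foot 6 [441.6 -85.3] tool [-86.7  57. ]
cheek 57 [533.2  30.7] tool [ 39.1 -20.6]
cheek 57 [547.2  -7.7] tool [39.1 20.3]
cheek 57 [474.1   7.8] tool [-24.3 -19.3]
cheek 57 [487.6 -29.2] tool [-24.3  20.1]
handle end mid 79 [479.8 -11.2] tool [-25.4   0.5]
headtop front mid 90 [597.2  33.7] tool [100.3  -1.5]
head left 90 [588.6  57.5] tool [100.3 -26.7]
head r 90 [605.9  10. ] tool [100.3  23.8]
160 253 286
170 252 286
180 252 286
190 253 287
200 253 288
210 254 287
220 254 287
230 254 287
82 264
200 [np.uint8(132), np.uint8(131), np.uint8(125), np.uint8(123), np.uint8(119), np.uint8(119), np.uint8(115), np.uint8(37), np.uint8(39), np.uint8(36), np.uint8(34), np.uint8(32), np.uint8(37), np.uint8(39), np.uint8(52), np.uint8(48), np.uint8(49), np.uint8(54), np.uint8(50), np.uint8(54), np.uint8(51), np.uint8(53), np.uint8(45), np.uint8(40), np.uint8(124), np.uint8(136), np.uint8(135), np.uint8(138), np.uint8(135), np.uint8(138), np.uint8(139), np.uint8(135)]
210 [np.uint8(131), np.uint8(126), np.uint8(116), np.uint8(116), np.uint8(116), np.uint8(117), np.uint8(115), np.uint8(54), np.uint8(33), np.uint8(39), np.uint8(42), np.uint8(40), np.uint8(40), np.uint8(40), np.uint8(43), np.uint8(38), np.uint8(46), np.uint8(44), np.uint8(42), np.uint8(36), np.uint8(40), np.uint8(35), np.uint8(44), np.uint8(44), np.uint8(111), np.uint8(129), np.uint8(132), np.uint8(137), np.uint8(138), np.uint8(137), np.uint8(138), np.uint8(139)]
```

Request:
step_arm([
  {"dx": 0.16,"dy": 0.01,"dz": 1,"wx": 0,"wy": 0,"wz": -0.08},
  {"dx": 0.16,"dy": 0,"dz": 1,"wx": 0,"wy": 0,"wz": 0},
  {"dx": 0,"dy": 0,"dz": 1,"wx": 0,"wy": 0,"wz": 0},
  {"dx": 0,"dy": 0,"dz": 1,"wx": 0,"wy": 0,"wz": 0},
  {"dx": 0,"dy": 0,"dz": 0.8,"wx": 0,"wy": 0,"wz": 0},
])

```text
time_s: 9.85
eef_pos: [510.8, 0.6, 89.7]
ee_rot: [-0.0, 0.984, 0.178, -0.0]
force: [-0.1, 0.2, 0.1]
grip_width: 0.821
grip_force: 0.0
```

Request:
step_arm([
  {"dx": 0,"dy": 0,"dz": 0.5,"wx": 0,"wy": 0,"wz": 0},
  {"dx": 0,"dy": 0,"dz": 0.32,"wx": 0,"wy": 0,"wz": 0},
  {"dx": 0,"dy": 0,"dz": 0,"wx": 0,"wy": 0,"wz": 0},
  {"dx": 0,"dy": 0,"dz": 0,"wx": 0,"wy": 0,"wz": 0},
])

```text
time_s: 10.25
eef_pos: [511.5, 0.4, 71.2]
ee_rot: [0.0, 0.984, 0.178, 0.001]
force: [0.2, -1.3, -0.1]
grip_width: 0.819
grip_force: 0.0
```

Request:
step_arm([
  {"dx": 0,"dy": 0,"dz": 0,"wx": 0,"wy": 0,"wz": 0},
  {"dx": 0,"dy": 0,"dz": 0,"wx": 0,"wy": 0,"wz": 0},
  {"dx": 0,"dy": 0,"dz": 0,"wx": 0,"wy": 0,"wz": 0},
  {"dx": 0,"dy": 0,"dz": 0,"wx": 0,"wy": 0,"wz": 0},
  {"dx": 0,"dy": 0,"dz": 0,"wx": 0,"wy": 0,"wz": 0},
], fingers=0, squeeze=60)

```text
time_s: 10.75
eef_pos: [511.4, 0.5, 71.2]
ee_rot: [0.0, 0.984, 0.178, 0.0]
force: [-1.5, 0.8, 6.5]
grip_width: 0.342
grip_force: 60.1
```

Gripped, with an opening of 29 mm. Lifting now and carrying it to the code.

Request:
step_arm([
  {"dx": 0,"dy": 0,"dz": -0.3,"wx": 0,"wy": 0,"wz": 0},
  {"dx": 0,"dy": 0,"dz": -0.6,"wx": 0,"wy": 0,"wz": 0},
  {"dx": 0,"dy": 0,"dz": -0.9,"wx": 0,"wy": 0,"wz": 0},
  {"dx": 0,"dy": 0,"dz": -1,"wx": 0,"wy": 0,"wz": 0},
  {"dx": 0,"dy": 0,"dz": -0.8,"wx": 0,"wy": 0,"wz": 0},
])

```text
time_s: 11.25
eef_pos: [511.0, 0.5, 162.0]
ee_rot: [0.0, 0.984, 0.178, 0.0]
force: [0.1, -0.5, -2.4]
grip_width: 0.344
grip_force: 59.3
```

Request:
step_arm([
  {"dx": 0.15,"dy": -0.4,"dz": 0,"wx": 0,"wy": 0,"wz": 0},
  {"dx": 0.3,"dy": -0.9,"dz": 0,"wx": 0,"wy": 0,"wz": 0},
  {"dx": 0.3,"dy": -0.9,"dz": 0,"wx": 0,"wy": 0,"wz": 0},
  {"dx": 0.3,"dy": -0.9,"dz": 0,"wx": 0,"wy": 0,"wz": 0},
  {"dx": 0.3,"dy": -0.9,"dz": 0,"wx": 0,"wy": 0,"wz": 0},
])

```text
time_s: 11.75
eef_pos: [506.9, 107.6, 159.2]
ee_rot: [-0.0, 0.984, 0.178, -0.001]
force: [0.3, 0.7, -2.4]
grip_width: 0.34
grip_force: 59.3
```

Request:
step_arm([
  {"dx": 0.3,"dy": -0.9,"dz": 0,"wx": 0,"wy": 0,"wz": 0},
  {"dx": 0.3,"dy": -0.9,"dz": 0,"wx": 0,"wy": 0,"wz": 0},
  {"dx": 0.3,"dy": -0.9,"dz": 0,"wx": 0,"wy": 0,"wz": 0},
  {"dx": 0.3,"dy": -0.9,"dz": 0,"wx": 0,"wy": 0,"wz": 0},
  {"dx": 0.11,"dy": -0.82,"dz": 0,"wx": 0,"wy": 0,"wz": 0},
])

```text
time_s: 12.25
eef_pos: [498.9, 222.7, 159.1]
ee_rot: [-0.0, 0.984, 0.178, -0.001]
force: [-0.2, -0.3, -1.7]
grip_width: 0.339
grip_force: 59.3
```

Request:
step_arm([
  {"dx": 0,"dy": 0,"dz": 0,"wx": 0,"wy": 0,"wz": -0.6},
  {"dx": 0,"dy": 0,"dz": 0,"wx": 0,"wy": 0,"wz": -0.9},
  {"dx": 0,"dy": 0,"dz": 0,"wx": 0,"wy": 0,"wz": -0.9},
  {"dx": 0,"dy": 0,"dz": 0,"wx": 0,"wy": 0,"wz": -0.9},
  {"dx": 0,"dy": 0,"dz": 0,"wx": 0,"wy": 0,"wz": -0.9},
])

```text
time_s: 12.75
eef_pos: [498.9, 221.5, 159.1]
ee_rot: [-0.0, 0.921, 0.39, -0.001]
force: [-0.3, 0.2, -2.5]
grip_width: 0.34
grip_force: 59.2
```

Request:
step_arm([
  {"dx": 0,"dy": 0,"dz": 0,"wx": 0,"wy": 0,"wz": -0.9},
  {"dx": 0,"dy": 0,"dz": 0,"wx": 0,"wy": 0,"wz": -0.9},
  {"dx": 0,"dy": 0,"dz": 0,"wx": 0,"wy": 0,"wz": -0.67},
  {"dx": 0,"dy": 0,"dz": 0,"wx": 0,"wy": 0,"wz": 0},
  {"dx": 0,"dy": 0,"dz": 0,"wx": 0,"wy": 0,"wz": 0},
])

```text
time_s: 13.25
eef_pos: [499.3, 221.3, 159.7]
ee_rot: [-0.0, 0.864, 0.503, -0.001]
force: [0.7, -0.3, -1.9]
grip_width: 0.342
grip_force: 59.2
```

```bash
cat > look.py <<'E'
from h import *
s=ctrl.sense(); q=s["ee_rot"];M=Ro.from_quat([q[1],q[2],q[3],q[0]]).as_matrix(); print(s["time_s"],s["eef_pos"].round(1),np.degrees(np.arctan2(M[1,0],M[0,0])).round(2),M[:,2].round(4),s["grip_force"])
fr=[]
for n in("wrist","scene","side"):
    c=wcap()[0] if n=="wrist" else eyes.capture(n); fr.append(c["frame"])
    for l in("scanner","window","round_code"):
        for r in eyes.landmark_of(n,l)[:1]:
            w=world(c,r["point"]); print(n,l,round(r["p"],2),w.round(1),"tool",(M.T@(w-s["eef_pos"])).round(1))
cv2.imwrite("pics/look.png",np.hstack([fr[0][:,:400],cv2.resize(fr[2][180:380,80:280],(400,420))]))
E
python3 look.py
```

```text
13.25 [499.3 221.3 159.7] 60.38 [-1.4e-03 -2.0e-04 -1.0e+00] 59.24132287502289
wrist scanner 0.73 [502.5 217.5 135. ] tool [-1.6  4.7 24.7]
wrist round_code 0.59 [573.1 352.6  42.9] tool [150.7  -0.5 116.6]
scene scanner 0.9 [498.7 219.3 133.6] tool [-2.   0.5 26.1]
scene round_code 0.94 [575.3 350.5  43.8] tool [150.    2.3 115.8]
side scanner 0.69 [501.7 217.5 135.1] tool [-2.1  4.  24.7]
side round_code 0.97 [573.  346.7  39. ] tool [145.6   2.3 120.5]
```

View pics/look.png

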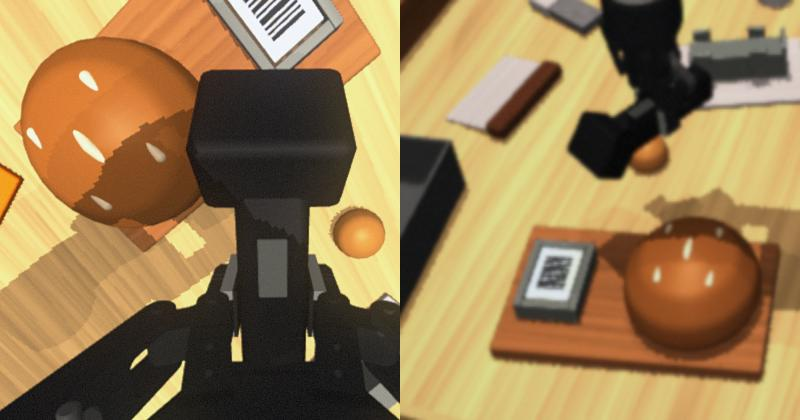

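The scanner is held straight: in the wrist half the handle runs vertically at u≈272 with the head at (272,135). In the side half the tag at (553,280) lies ahead of the nose. Now I'll lower it to the reading distance and hold.

Request:
step_arm([
  {"dx": 0.03,"dy": 0.04,"dz": 0.4,"wx": 0,"wy": 0,"wz": 0},
  {"dx": 0.03,"dy": 0.04,"dz": 0.3,"wx": 0,"wy": 0,"wz": 0},
  {"dx": 0,"dy": 0,"dz": 0.17,"wx": 0,"wy": 0,"wz": 0},
  {"dx": 0,"dy": 0,"dz": 0,"wx": 0,"wy": 0,"wz": 0},
  {"dx": 0,"dy": 0,"dz": 0,"wx": 0,"wy": 0,"wz": 0},
])

```text
time_s: 14.35
eef_pos: [502.4, 221.3, 138.8]
ee_rot: [0.0, 0.864, 0.504, -0.0]
force: [-0.5, 0.2, -1.5]
grip_width: 0.345
grip_force: 59.3
```

```bash
python3 look.py
python3 - <<'E'
from h import *
s=ctrl.sense(); q=s["ee_rot"];M=Ro.from_quat([q[1],q[2],q[3],q[0]]).as_matrix(); S=M@np.diag([1,-1,-1])
o=s["eef_pos"]+M@[-1.5,0,26.2]; w=o+S@[86.5,0,4.8]; b=S@[np.cos(np.radians(50)),0,-np.sin(np.radians(50))]
k=(40-w[2])/b[2]; print("window",w.round(1),"hit",(w+k*b).round(1),"dist",round(k,1))
E
```

```text
14.35 [502.4 221.3 138.8] 60.48 [-0. -0. -1.] 59.30275619029999
wrist scanner 0.74 [508.8 215.6 113.4] tool [-1.8  8.4 25.3]
scene scanner 0.8 [503.2 220.2 110.8] tool [-0.6  1.3 28. ]
scene round_code 0.89 [572.6 351.1  42.8] tool [147.6  -2.8  96. ]
side scanner 0.95 [502.2 217.9 112.6] tool [-3.   1.5 26.2]
side window 0.66 [ 490.6 -299.4    5.9] tool [-458.9  246.4  132.9]
side round_code 0.98 [574.4 351.5  38.9] tool [148.8  -1.5  99.9]
window [544.2 295.3 117.4] hit [576.2 351.8  40. ] dist 101.0
```

View pics/look.png

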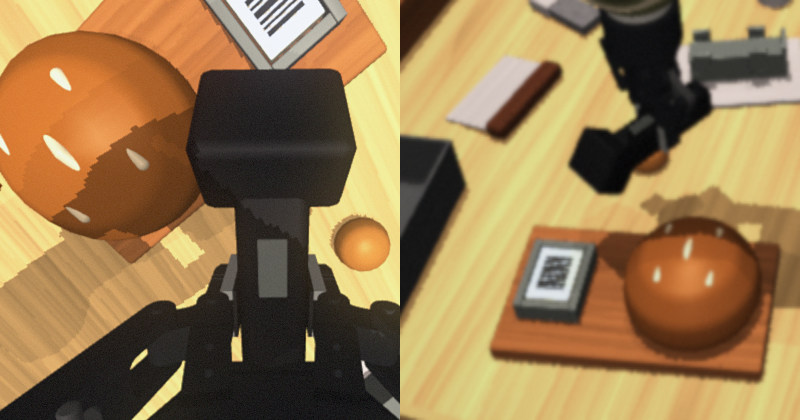

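The picture shows the nose just short of the tag, with the tag at about (270,20) dead ahead in the wrist half. The computed hit lies within 2 mm of the code centre at 101 mm. Holding.

Request:
step_arm([
  {"dx": 0,"dy": 0,"dz": 0,"wx": 0,"wy": 0,"wz": 0},
  {"dx": 0,"dy": 0,"dz": 0,"wx": 0,"wy": 0,"wz": 0},
  {"dx": 0,"dy": 0,"dz": 0,"wx": 0,"wy": 0,"wz": 0},
  {"dx": 0,"dy": 0,"dz": 0,"wx": 0,"wy": 0,"wz": 0},
  {"dx": 0,"dy": 0,"dz": 0,"wx": 0,"wy": 0,"wz": 0},
])

```text
time_s: 15.45
eef_pos: [502.3, 221.3, 138.8]
ee_rot: [0.0, 0.864, 0.504, 0.0]
force: [-0.1, 0.3, -1.2]
grip_width: 0.344
grip_force: 59.3
```

Request:
step_arm([
  {"dx": 0,"dy": 0,"dz": 0,"wx": 0,"wy": 0,"wz": 0},
  {"dx": 0,"dy": 0,"dz": 0,"wx": 0,"wy": 0,"wz": 0},
  {"dx": 0,"dy": 0,"dz": 0,"wx": 0,"wy": 0,"wz": 0},
  {"dx": 0,"dy": 0,"dz": 0,"wx": 0,"wy": 0,"wz": 0},
  {"dx": 0,"dy": 0,"dz": 0,"wx": 0,"wy": 0,"wz": 0},
])

```text
time_s: 15.95
eef_pos: [502.3, 221.3, 138.8]
ee_rot: [0.0, 0.864, 0.504, -0.0]
force: [0.5, 0.5, -1.5]
grip_width: 0.341
grip_force: 59.3
```

Request:
step_arm([
  {"dx": 0,"dy": 0,"dz": 0,"wx": 0,"wy": 0,"wz": 0},
  {"dx": 0,"dy": 0,"dz": 0,"wx": 0,"wy": 0,"wz": 0},
  {"dx": 0,"dy": 0,"dz": 0,"wx": 0,"wy": 0,"wz": 0},
  {"dx": 0,"dy": 0,"dz": 0,"wx": 0,"wy": 0,"wz": 0},
  {"dx": 0,"dy": 0,"dz": 0,"wx": 0,"wy": 0,"wz": 0},
])

```text
time_s: 16.45
eef_pos: [502.3, 221.3, 138.8]
ee_rot: [0.0, 0.864, 0.504, 0.0]
force: [-0.0, -0.2, -1.6]
grip_width: 0.343
grip_force: 59.3
```

Request:
step_arm([
  {"dx": 0,"dy": 0,"dz": 0,"wx": 0,"wy": 0,"wz": 0},
  {"dx": 0,"dy": 0,"dz": 0,"wx": 0,"wy": 0,"wz": 0},
  {"dx": 0,"dy": 0,"dz": 0,"wx": 0,"wy": 0,"wz": 0},
  {"dx": 0,"dy": 0,"dz": 0,"wx": 0,"wy": 0,"wz": 0},
  {"dx": 0,"dy": 0,"dz": 0,"wx": 0,"wy": 0,"wz": 0},
])

```text
time_s: 16.95
eef_pos: [502.3, 221.3, 138.8]
ee_rot: [-0.0, 0.864, 0.504, -0.0]
force: [0.0, -0.3, -1.8]
grip_width: 0.343
grip_force: 59.3
```

Request:
step_arm([
  {"dx": 0,"dy": 0,"dz": 0,"wx": 0,"wy": 0,"wz": 0},
  {"dx": 0,"dy": 0,"dz": 0,"wx": 0,"wy": 0,"wz": 0},
  {"dx": 0,"dy": 0,"dz": 0,"wx": 0,"wy": 0,"wz": 0},
  {"dx": 0,"dy": 0,"dz": 0,"wx": 0,"wy": 0,"wz": 0},
  {"dx": 0,"dy": 0,"dz": 0,"wx": 0,"wy": 0,"wz": 0},
])

```text
time_s: 17.45
eef_pos: [502.3, 221.3, 138.8]
ee_rot: [-0.0, 0.864, 0.504, 0.0]
force: [-0.0, 0.4, -1.6]
grip_width: 0.345
grip_force: 59.3
```

Request:
step_arm([
  {"dx": 0,"dy": 0,"dz": 0,"wx": 0,"wy": 0,"wz": 0},
  {"dx": 0,"dy": 0,"dz": 0,"wx": 0,"wy": 0,"wz": 0},
  {"dx": 0,"dy": 0,"dz": 0,"wx": 0,"wy": 0,"wz": 0},
  {"dx": 0,"dy": 0,"dz": 0,"wx": 0,"wy": 0,"wz": 0},
  {"dx": 0,"dy": 0,"dz": 0,"wx": 0,"wy": 0,"wz": 0},
])

```text
time_s: 17.95
eef_pos: [502.3, 221.3, 138.8]
ee_rot: [0.0, 0.864, 0.504, 0.0]
force: [0.5, 0.4, -1.5]
grip_width: 0.347
grip_force: 59.3
```

Request:
step_arm([
  {"dx": 0,"dy": 0,"dz": -0.4,"wx": 0,"wy": 0,"wz": 0},
  {"dx": 0,"dy": 0,"dz": -0.48,"wx": 0,"wy": 0,"wz": 0},
  {"dx": 0,"dy": 0,"dz": 0,"wx": 0,"wy": 0,"wz": 0.6},
  {"dx": 0,"dy": 0,"dz": 0,"wx": 0,"wy": 0,"wz": 0.9},
  {"dx": 0,"dy": 0,"dz": 0,"wx": 0,"wy": 0,"wz": 0.9},
])

```text
time_s: 18.45
eef_pos: [502.6, 221.4, 162.1]
ee_rot: [0.0, 0.921, 0.39, 0.001]
force: [0.5, -0.4, -1.8]
grip_width: 0.342
grip_force: 59.4
```

Request:
step_arm([
  {"dx": 0,"dy": 0,"dz": 0,"wx": 0,"wy": 0,"wz": 0.9},
  {"dx": 0,"dy": 0,"dz": 0,"wx": 0,"wy": 0,"wz": 0.9},
  {"dx": 0,"dy": 0,"dz": 0,"wx": 0,"wy": 0,"wz": 0.9},
  {"dx": 0,"dy": 0,"dz": 0,"wx": 0,"wy": 0,"wz": 0.9},
  {"dx": 0,"dy": 0,"dz": 0,"wx": 0,"wy": 0,"wz": 0.67},
])

```text
time_s: 18.95
eef_pos: [502.6, 221.4, 162.1]
ee_rot: [-0.0, 0.984, 0.176, 0.001]
force: [-0.2, -0.2, -1.5]
grip_width: 0.344
grip_force: 59.4
```

Request:
step_arm([
  {"dx": -0.15,"dy": 0.4,"dz": 0,"wx": 0,"wy": 0,"wz": 0},
  {"dx": -0.3,"dy": 0.9,"dz": 0,"wx": 0,"wy": 0,"wz": 0},
  {"dx": -0.3,"dy": 0.9,"dz": 0,"wx": 0,"wy": 0,"wz": 0},
  {"dx": -0.3,"dy": 0.9,"dz": 0,"wx": 0,"wy": 0,"wz": 0},
  {"dx": -0.3,"dy": 0.9,"dz": 0,"wx": 0,"wy": 0,"wz": 0},
])

```text
time_s: 19.45
eef_pos: [505.7, 114.3, 161.6]
ee_rot: [0.0, 0.984, 0.179, 0.0]
force: [0.6, 0.5, -1.4]
grip_width: 0.349
grip_force: 59.3
```

Request:
step_arm([
  {"dx": -0.3,"dy": 0.9,"dz": 0,"wx": 0,"wy": 0,"wz": 0},
  {"dx": -0.3,"dy": 0.9,"dz": 0,"wx": 0,"wy": 0,"wz": 0},
  {"dx": -0.3,"dy": 0.9,"dz": 0,"wx": 0,"wy": 0,"wz": 0},
  {"dx": -0.3,"dy": 0.9,"dz": 0,"wx": 0,"wy": 0,"wz": 0},
  {"dx": -0.2,"dy": 0.8,"dz": 0,"wx": 0,"wy": 0,"wz": 0},
])

```text
time_s: 19.95
eef_pos: [511.2, -1.3, 161.6]
ee_rot: [0.0, 0.984, 0.178, 0.0]
force: [0.5, 0.3, -1.6]
grip_width: 0.341
grip_force: 59.3
```

Request:
step_arm([
  {"dx": 0,"dy": 0,"dz": 0,"wx": 0,"wy": 0,"wz": 0},
  {"dx": 0,"dy": 0,"dz": 0,"wx": 0,"wy": 0,"wz": 0},
])

```text
time_s: 20.15
eef_pos: [511.2, 0.2, 161.3]
ee_rot: [0.0, 0.984, 0.178, 0.0]
force: [-0.3, 0.7, -1.5]
grip_width: 0.341
grip_force: 59.5
```

```bash
cat > fix.py <<'E'
from h import *
s=ctrl.sense(); q=s["ee_rot"];M=Ro.from_quat([q[1],q[2],q[3],q[0]]).as_matrix()
print(s["time_s"],s["eef_pos"].round(2),"yaw",np.degrees(2*np.arctan2(q[2],q[1])).round(2),"units to go",(M.T@(np.array([511.4,.5,71.2])-s["eef_pos"])/25).round(3),"wz",(np.degrees(2*np.arctan2(q[2],q[1]))-20.5)/6)
E
python3 fix.py
```

```text
20.15 [5.1121e+02 2.1000e-01 1.6126e+02] yaw 20.47 units to go [ 0.01  -0.009  3.603] wz -0.004250881829647686
```

Request:
step_arm([
  {"dx": 0.01,"dy": -0.01,"dz": 1,"wx": 0,"wy": 0,"wz": 0},
  {"dx": 0,"dy": 0,"dz": 1,"wx": 0,"wy": 0,"wz": 0},
  {"dx": 0,"dy": 0,"dz": 0.5,"wx": 0,"wy": 0,"wz": 0},
  {"dx": 0,"dy": 0,"dz": 0.2,"wx": 0,"wy": 0,"wz": 0},
  {"dx": 0,"dy": 0,"dz": 0.2,"wx": 0,"wy": 0,"wz": 0},
])

```text
time_s: 20.65
eef_pos: [511.9, 1.1, 88.7]
ee_rot: [0.0, 0.984, 0.178, 0.001]
force: [-0.1, 1.4, -1.1]
grip_width: 0.34
grip_force: 59.5
```

Request:
step_arm([
  {"dx": 0,"dy": 0,"dz": 0.2,"wx": 0,"wy": 0,"wz": 0},
  {"dx": 0,"dy": 0,"dz": 0.2,"wx": 0,"wy": 0,"wz": 0},
  {"dx": 0,"dy": 0,"dz": 0.2,"wx": 0,"wy": 0,"wz": 0},
  {"dx": 0,"dy": 0,"dz": 0,"wx": 0,"wy": 0,"wz": 0},
  {"dx": 0,"dy": 0,"dz": 0,"wx": 0,"wy": 0,"wz": 0},
])

```text
time_s: 21.15
eef_pos: [511.5, 0.8, 73.4]
ee_rot: [0.0, 0.984, 0.178, 0.0]
force: [0.2, 0.2, -1.6]
grip_width: 0.343
grip_force: 59.5
```

```bash
python3 fix.py
```

```text
21.15 [511.5    0.83  73.37] yaw 20.46 units to go [-0.008  0.011  0.087] wz -0.006760730536409317
```

Request:
step_arm([
  {"dx": 0,"dy": 0.01,"dz": 0.05,"wx": 0,"wy": 0,"wz": 0},
  {"dx": 0,"dy": 0,"dz": 0.05,"wx": 0,"wy": 0,"wz": 0},
  {"dx": 0,"dy": 0,"dz": 0,"wx": 0,"wy": 0,"wz": 0},
  {"dx": 0,"dy": 0,"dz": 0,"wx": 0,"wy": 0,"wz": 0},
])

```text
time_s: 21.55
eef_pos: [511.7, 0.6, 71.2]
ee_rot: [0.0, 0.984, 0.178, 0.0]
force: [-2.5, -0.3, 5.2]
grip_width: 0.343
grip_force: 60.1
```

Seated, since the contact force is now upward. Releasing and retreating.

Request:
step_arm([
  {"dx": 0,"dy": 0,"dz": 0,"wx": 0,"wy": 0,"wz": 0},
  {"dx": 0,"dy": 0,"dz": 0,"wx": 0,"wy": 0,"wz": 0},
  {"dx": 0,"dy": 0,"dz": 0,"wx": 0,"wy": 0,"wz": 0},
  {"dx": 0,"dy": 0,"dz": 0,"wx": 0,"wy": 0,"wz": 0},
  {"dx": 0,"dy": 0,"dz": 0,"wx": 0,"wy": 0,"wz": 0},
], fingers=70)

```text
time_s: 22.05
eef_pos: [511.6, 0.6, 70.8]
ee_rot: [0.0, 0.984, 0.178, 0.0]
force: [0.4, 0.2, 0.6]
grip_width: 0.819
grip_force: 0.0
```

Request:
step_arm([
  {"dx": 0,"dy": 0,"dz": -0.4,"wx": 0,"wy": 0,"wz": 0},
  {"dx": 0,"dy": 0,"dz": -1,"wx": 0,"wy": 0,"wz": 0},
  {"dx": 0,"dy": 0,"dz": -1,"wx": 0,"wy": 0,"wz": 0},
  {"dx": 0,"dy": 0,"dz": -1,"wx": 0,"wy": 0,"wz": 0},
  {"dx": -0.16,"dy": 0,"dz": -1,"wx": 0,"wy": 0,"wz": 0},
])

```text
time_s: 22.55
eef_pos: [507.9, -0.7, 182.6]
ee_rot: [0.0, 0.984, 0.178, 0.0]
force: [0.5, -0.2, -0.4]
grip_width: 0.82
grip_force: 0.0
```

Request:
step_arm([
  {"dx": -0.16,"dy": 0,"dz": -1,"wx": 0,"wy": 0,"wz": 0.08},
  {"dx": 0,"dy": 0,"dz": -0.22,"wx": 0,"wy": 0,"wz": 0},
  {"dx": 0,"dy": 0,"dz": 0,"wx": 0,"wy": 0,"wz": 0},
  {"dx": 0,"dy": 0,"dz": 0,"wx": 0,"wy": 0,"wz": 0},
])

```text
time_s: 22.95
eef_pos: [503.7, -2.1, 210.3]
ee_rot: [-0.0, 0.985, 0.174, -0.001]
force: [-0.0, 1.2, -0.6]
grip_width: 0.818
grip_force: 0.0
```

Run:
```python
from h import *
c,s=wcap(); print(s["time_s"],s["eef_pos"].round(1)); lm(c,"wrist",("scanner","bun","cutter"))
a=cv2.imread("pics/w4.png"); cv2.imwrite("pics/cmp.png",np.hstack([a[60:420,100:480],c["frame"][60:420,100:480]]))
for n in("scene","side"):
    d=eyes.capture(n); lm(d,n,("scanner","round_code","tin_code","bun","cutter"))
```

```text
22.95 [503.7  -2.1 210.3]
bun 0.63 [557.6 158.9   3.5] [138.  87.]
cutter 0.77 [ 504.3 -162.1    1.2] [401. 235.]
scanner 0.81 [508.3   1.1  42.4] [249. 243.]
round_code 0.94 [577.7 352.6  44. ] [373. 327.]
tin_code 0.61 [ 565.3 -306.1   46.3] [134. 213.]
bun 0.58 [554.  156.8   0.8] [297. 292.]
cutter 0.82 [ 4.984e+02 -1.644e+02 -3.000e-01] [197. 227.]
scanner 0.62 [510.9  -2.7  41.4] [244. 203.]
round_code 0.89 [575.  347.5  40.3] [157. 308.]
tin_code 0.55 [ 571.2 -307.    48.8] [258. 130.]
bun 0.68 [557.4 152.8   2. ] [204. 255.]
cutter 0.82 [ 501.9 -164.5    1.2] [267. 177.]
```

View pics/cmp.png

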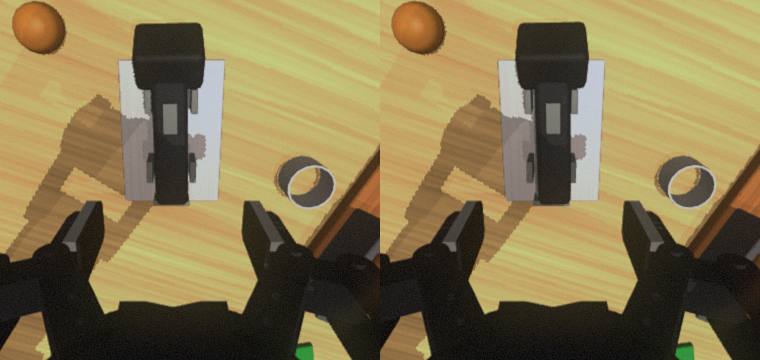

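Before (left) and after (right) match within about 2 px: head at (170,57) and (550,57), bun at (38,27) and (418,27), cutter at (305,182) and (685,182). The scanner is back in its seat, so I'm handing in.

```bash
python3 -c "
from rig import finish_job
print(finish_job())"
```

```text
the job is handed in; nothing more can be done
None
```

The job is handed in at about 23 s: the round loaf's tag is flush in its dock, I held the scanner on its code from about 101 mm for over 3 s, and it is back in its grey cradle and released; I never touched the tin loaf's tag, the bun or the cutter.

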